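# Cure a brooch under the UV gun

### The job

The resin under the blue-stoned brooch's stone needs curing. Lay that brooch flat, stone up, on the middle of the sloping wooden bench pin in front of the UV gun and let go of it; then gently squeeze the gun's red trigger fully home against its grip, keep it there for two seconds, and let it spring back. Do not push the gun off its aim (its tilt joint is only friction-tight, so a lopsided squeeze turns it) and leave the other two brooches where they lie.

Things in the scene. Friction and masses are not known exactly. Their poses are not given: they have to be found in the camera images.
- stand: Fixed curing station: dark steel base plate 260 x 120 x 12 mm with the bench pin towards its -x end and, at x = +80 mm, two aluminium cheeks (34 x 8 mm, tops 212 mm up, outer faces 80 mm apart) that hold the UV gun. Origin: centre of the underside; x points from the pin to the gun, z up.
- pin_top (a point): Centre of the top face of the light wooden bench pin: a slab 48 (x) x 20 (y) x 12 mm on an 18 mm wide post, 75 mm above the table, at x = -100 mm of the stand. z is the normal of the face, which slopes down 15 degrees to the stand's -x; x runs up the slope to the gun. The brooch is to rest flat here, its middle within about 1 cm of this point, either way round.
- brooch_blue: Brass brooch: a flat oblong plate 46 x 22 x 10 mm with a domed blue stone (18 mm across, 5.5 mm high) on its upper face; 60 to 110 g. Origin: centre of the underside; x along the 46 mm length, z up through the stone. This one is to be cured. It starts flat on a cork mat 4 mm thick.
- brooch_red: Brass brooch: a flat oblong plate 46 x 22 x 10 mm with a domed red stone (18 mm across, 5.5 mm high) on its upper face; 60 to 110 g. Origin: centre of the underside; x along the 46 mm length, z up through the stone. Leave it on the mat.
- brooch_green: Brass brooch: a flat oblong plate 46 x 22 x 10 mm with a domed green stone (18 mm across, 5.5 mm high) on its upper face; 60 to 110 g. Origin: centre of the underside; x along the 46 mm length, z up through the stone. Leave it on the mat.
- lamp_head (a joint): Tilt of the UV gun about the level bolt through the cheeks (190 mm above the table, 80 mm from the stand's origin along its x), rad; the gun points down by 0.6 + this value. Held by friction alone: about 0.5 N m turns it (roughly 6 N across the grip), so a one-sided push of the trigger shifts it.
- nose (a point): Centre of the gun's lens, 98 mm from the tilt bolt; the gun points along this frame's -x, down at the pin. A shift of this point of more than 5 mm counts as off its aim.
- grip_mid (a point): Middle of the UV gun's black pistol grip, where to squeeze. The gun is clamped grip up: z runs along the grip to its free end (at z = +33 mm), leaning 28 to 42 degrees from vertical towards the pin; x to the rear, away from the lens. The grip is 28 mm deep (x -14 to +14 mm), 26 mm wide (y); the grey gun body (46 mm wide) begins at z = -62 mm. The red trigger is on its -x side.
- trigger_front (a point): Point on the front face of the red trigger lever, 53 mm from its hinge, which is at (-20, 0, -53) mm of grip_mid; lever 72 long, 18 wide, 8 mm thick. z runs along the lever to its tip, x towards the grip. At grip_mid's height the front face is about 38 mm ahead (-x) of the grip's middle at rest, 24 mm fully home, when it is parallel to the grip.
- trigger (a joint): Angle of the red trigger lever, rad: 0 at rest (leaning forward), 0.26 fully home; a spring returns it. About 4 N at grip_mid height to start moving it, 12 N fully home. The lever and grip are light plastic: a hard clamp (over about 50 N a finger) would crush them.
Things that resemble listed ones, but are neither listed nor needed, are in the scene too. What is shaped like the brooch_blue but orange or purple is not meant.

How it is judged (in metres and radians):
On the way, in this order (a step that is already met when the one before it is completed fails the run):
1. the blue-stoned brooch lies flat on the bench pin, stone up, released (horizontal distance between brooch_blue and pin_top below 0.011 m and z of brooch_blue in the frame of pin_top between -0.003 and 0.004 m and angle between the z axis of brooch_blue and the z axis of pin_top, either way round below 0.12 rad and angle between brooch_blue's own z axis and vertical below 0.6 rad and contact force between the fingers and brooch_blue below 0.1 N and linear speed of brooch_blue below 0.01 m/s), for 0.2 s.
2. the trigger is squeezed fully home and kept there with the brooch in place (horizontal distance between brooch_blue and pin_top below 0.011 m and z of brooch_blue in the frame of pin_top between -0.003 and 0.004 m and angle between the z axis of brooch_blue and the z axis of pin_top, either way round below 0.12 rad and angle between brooch_blue's own z axis and vertical below 0.6 rad and value of joint trigger above 0.23 rad), for 1.5 s.
3. the trigger has sprung back (value of joint trigger below 0.03 rad), for 0.1 s.
At the end, for the whole second after the job is handed in: The blue-stoned brooch lies at rest, stone up, flat on the bench pin (within 7 degrees of its face, centre within 11 mm of its middle), the trigger is back at rest (below 0.03 rad), and the gun's lens is within 5 mm of where it was (all of step 1 and value of joint trigger below 0.03 rad and distance of nose from where it was at the start of the episode below 0.005 m); the robot touches nothing.
It fails at once if the gun or its stand is crushed (fingers press on it with more than 100 N, both pads added) (contact force between the fingers and stand above 100 N).
It fails at once if the UV gun is pushed off its aim (lens moved more than 5 mm) (distance of nose from where it was at the start of the episode above 0.005 m).
It fails at once if another brooch is disturbed (moved more than 15 mm) (distance of any of brooch_red, brooch_green from where it was at the start of the episode above 0.015 m).
It also fails if it takes over 61 s, if anything falls off the work surface, if the arm or the gripper's body presses on something with over 40 N, if the wrist force passes 120 N, or if a joint passes its speed limit or range.

### The arm

A 6-joint arm with a two-finger parallel gripper is mounted at the origin on the work surface. World frame = base frame: x ahead of the robot, y to its left, z up, the work surface at z = 0. Lengths are in m, angles in degrees, forces in N, time in s.
With the tool pointing down it reaches from about 0.4 to 0.825 m from the base axis. Payload 7 kg.
Tool frame: the origin (TCP) lies on the centre line of the jaws, within the pads' length; the fingertips stand 19 mm ahead of it and the grasp point (between the pads) is the TCP (r.tips_ahead is the distance from the TCP to the fingertips, in m); z points along the fingers, y is the line along which they close (so a half turn about z gives the same grasp; the last joint's range is limited). The gripper opens to 88 mm and grips with 3 to 60 N. Pads are 19 mm wide; open, the fingers measure 130 mm over their backs; the gripper's body (78 mm by 193 mm) begins 47 mm behind the grasp point.
Start: joints at [-49.269, 20.546, 0.682, 0, -70.136, -16.507], TCP at [0.277, -0.616, 0.246] pointing down, gripper open.
Joint ranges: [-176.03, 176.03], [-82.01, 121.73], [-58.28, 71.71], [-173.87, 95.51], [-174.79, -0.11], [-173.66, 173.66]. Speed limits (degrees/s): [136.94, 136.94, 172.46, 180, 180, 180].

### API

Orientations are given as [roll, pitch, yaw] about the fixed x, y, z axes, in that order (R = Rz(yaw) Ry(pitch) Rx(roll)).
In Python, from plant import r, viewer, close_job gives the robot as it stands. The module is installed in compiled form; this text tells all that it offers.
- The arm moves only by the tool arm_command, never from a script. Its arguments are lists of equal length, an entry for each row: "travel": the shift along the world's x, y, z scaled (see below), a list of three; "delta_rot": the turn, a rotation vector about the world's x, y, z scaled (see below), a list of three. In form: {"travel": [[dx, dy, dz], ...], "delta_rot": [[rx, ry, rz], ...]}. A call has 1 to 20 rows; each row is the pose to reach, as a shift and turn from the pose commanded when the call began; what a row does not reach only later rows make up. The controller multiplies each number of a shift by 0.5 m and each number of a turn by 90 degrees. A row lasts 1/8 s, in which the tool goes at most 62.5 mm and 10.7 degrees, less where a joint would pass 70% of its speed; a pose out of reach is approached as far as the arm can. A call with a number of a shift or a turn outside -1 to 1 is refused whole. A call with a gripper value outside its range is refused whole. "grip" is the opening, from 0 (shut) to 1 (fully open), set as the call begins (left out, the last holds). The fingers move at their own pace and stop on an object; "newtons" is the grip in N (left out, the last holds). Time passes only in rows, so rows that repeat a pose let the fingers close. It gives the time, the measured TCP pose, the force, the opening and the grip force at its end, in the units of the state.
- r.get_state(): the state, without advancing time (a new reading comes with each control period).
- viewer.capture(name): name is "side" or "top" or "wrist"; returns a dict with "img" (420x560x3 uint8, red, green, blue), "camera_matrix" (3x3 intrinsics, pixels), "distortion" ([k1, k2, p1, p2, k3] as OpenCV has them; the pictures are not rectified), "R" (3x3) and "t" (3): a world point X has camera coordinates R X + t; the wrist camera has in their place "mount" (4x4, takes a point from camera to tool coordinates, whose origin is the TCP and whose axes are the flange's). Camera axes: x right, y down, z forward; pixel columns grow to the right and rows downward; lengths in m; the calibration is good to about 2 mm. A picture is of the moment at which its call begins: read the wrist's pose just before it. There is no depth.
- close_job(): hands the job in; it is judged then, once.
The state is a dict: "time_s": time; "joints": joint angles; "qd": joint speeds; "joint_torque": joint torques, N m; "tcp_pos": TCP position; "eef_rot": TCP orientation; "contact_force": force on the tool from outside, world axes, zero at the start; "moment": the same for the moment, N m; "gripper_width": finger opening in m; "gripper_force": force on a finger pad.
Only numpy, scipy, OpenCV 4.12 (cv2) and the standard library are available. Lean on these libraries where they do the work, as an engineer would, in place of code of your own. Each camera call takes 0.05 s, during which the arm holds its last target. There are 200 camera calls.

## Working session

There is one attempt and no reset: what is moved stays moved. The work goes in short steps, Python scripts to look and compute and a tool call to move; the robot and the scene stay as the last step left them, time stands still between calls to the robot, and variables do not carry over. Pictures are saved under pics/ and viewed, at most 10 in all, crops included, and the job is handed in when it is done.

Besides the shell and the picture viewer there is one more tool, called by a JSON object that holds its "method" and its "body", one argument or row to a line. arm_command: Moves the arm, as the interface text tells. Shifts and turns lie within -1 to 1; 1 stands for 0.5 m of shift or 90 degrees of turn. Its arguments: {"type":"object","properties":{"travel":{"type":"array"},"delta_rot":{"type":"array"},"grip":{"type":"number"},"newtons":{"type":"number"}},"required":["travel","delta_rot"]}

```bash
mkdir -p pics
python3 - <<'E'
from plant import r, viewer
import cv2,pickle
s=r.get_state();print(s)
print(r.tips_ahead)
d={}
for n in("side","top","wrist"):
    c=viewer.capture(n);d[n]=c;cv2.imwrite(f"pics/{n}0.png",c["img"][:,:,::-1])
    print(n,{k:v for k,v in c.items() if k!="img"})
pickle.dump(d,open("cap0.pkl","wb"))
E
```

```text
{'time_s': 0.0, 'joints': array([-4.92708498e+01,  2.05898848e+01,  6.34403289e-01, -2.04731931e-02,
       -7.01366768e+01, -1.65064194e+01]), 'qd': array([ 1.15272529e-02, -2.10614180e-02, -6.61478726e-02, -9.02043914e-02,
       -1.33176721e-05, -6.82263662e-02]), 'joint_torque': array([-7.67969177e-04, -5.82716739e+01,  2.93037021e+01,  6.99683726e+00,
        6.79407429e-03, -1.33301578e-04]), 'tcp_pos': array([ 0.27672736, -0.61516296,  0.24464384]), 'eef_rot': array([ 1.79906171e+02, -7.73375034e-03, -1.55784235e+02]), 'contact_force': array([-0.43393808,  0.22016156, -0.44131305]), 'moment': array([ 0.00483779, -0.00439662,  0.00508771]), 'gripper_force': 0.0, 'gripper_width': 0.08786488004895271}
0.019
side {'camera_matrix': array([[505.99335911,   0.        , 281.96437803],
       [  0.        , 505.99335911, 199.65829822],
       [  0.        ,   0.        ,   1.        ]]), 'distortion': array([-0.05416734,  0.        ,  0.        ,  0.        ,  0.        ]), 'R': array([[-0.97886762, -0.20365231,  0.01854515],
       [-0.15875811,  0.69964368, -0.69663088],
       [ 0.1
[... 471 characters left out ...]
11, -0.0099088 , -0.9925226 ]]), 't': array([0.12442553, 0.54177579, 1.32373246])}
wrist {'camera_matrix': array([[345.54667879,   0.        , 276.60413409],
       [  0.        , 345.54667879, 203.89177447],
       [  0.        ,   0.        ,   1.        ]]), 'distortion': array([-0.05791814,  0.        ,  0.        ,  0.        ,  0.        ]), 'mount': array([[-1.71973775e-03, -9.59878906e-01, -2.80409572e-01,
         7.52880450e-02],
       [ 9.99997814e-01, -1.31731581e-03, -1.62359055e-03,
         7.92007115e-04],
       [ 1.18906236e-03, -2.80411751e-01,  9.59879074e-01,
        -1.39306177e-01],
       [ 0.00000000e+00,  0.00000000e+00,  0.00000000e+00,
         1.00000000e+00]])}
```

View pics/top0.png

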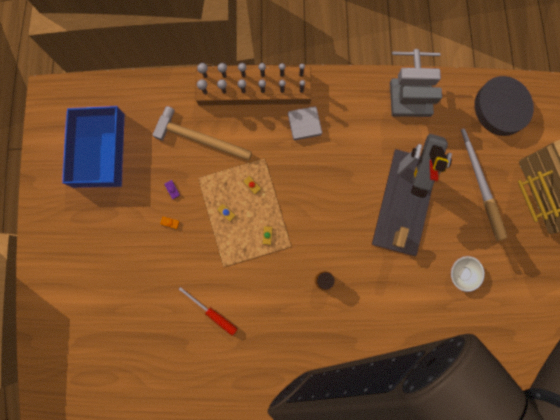

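View pics/side0.png

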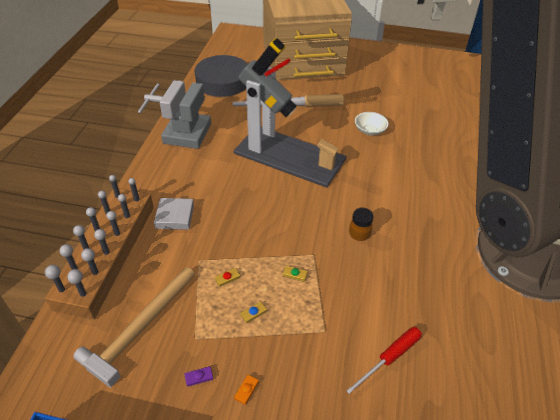

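Top view: candidates are the blue brooch on the mat at (226,213), red (252,184), green (267,236), and off-mat decoys purple (172,190) and orange (170,223). I choose blue at (226,213), which is (253,311) in the side view. In the top view the stand runs from (395,245) to (425,160), with the pin near (402,237).

```bash
cat > h.py <<'E'
import numpy as np,cv2
from scipy.optimize import least_squares
from scipy.spatial.transform import Rotation as Ro
def proj(c,X,wpose=None):
    if 'mount' in c:
        T=np.eye(4);T[:3,:3]=Ro.from_euler('xyz',wpose[1],degrees=True).as_matrix();T[:3,3]=wpose[0]
        W=np.linalg.inv(T@c['mount']);R,t=W[:3,:3],W[:3,3]
    else:R,t=c['R'],c['t']
    return cv2.projectPoints(np.atleast_2d(np.array(X,float)),cv2.Rodrigues(np.array(R))[0],np.array(t),c['camera_matrix'],c['distortion'])[0][:,0]
def plane(c,uv,z,w=None):
    return np.array([*least_squares(lambda p:(proj(c,[p[0],p[1],z],w)[0]-uv),[0.6,0]).x,z])
def tri(obs):
    s=least_squares(lambda p:np.concatenate([proj(c,p,w)[0]-uv for c,uv,w in obs]),[0.6,0,0.1]);return s.x,s.fun
def crop(img,u0,v0,w,h,k,step=10):
    p=cv2.resize(img[v0:v0+h,u0:u0+w,::-1],None,fx=k,fy=k,interpolation=cv2.INTER_CUBIC)
    for u in range(-(-u0//step)*step,u0+w,step):
        cv2.line(p,((u-u0)*k,0),((u-u0)*k,5),(255,255,255),1);cv2.putText(p,str(u),((u-u0)*k+1,14),0,.35,(255,255,255),1)
    for v in range(-(-v0//step)*step,v0+h,step):
        cv2.line(p,(0,(v-v0)*k),(5,(v-v0)*k),(255,255,255),1);cv2.putText(p,str(v),(7,(v-v0)*k+4),0,.35,(255,255,255),1)
    return p
E
python3 - <<'E'
import pickle;from h import *
d=pickle.load(open("cap0.pkl","rb"))
t,s=d['top']['img'],d['side']['img']
a=np.hstack([crop(t,365,125,100,140,4),crop(s,228,30,100,140,4)])
cv2.imwrite("pics/c1.png",a)
b=np.hstack([crop(t,200,170,80,80,5),crop(s,215,260,80,80,5)])
cv2.imwrite("pics/c2.png",b)
E
```

```text
(no output)
```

View pics/c1.png

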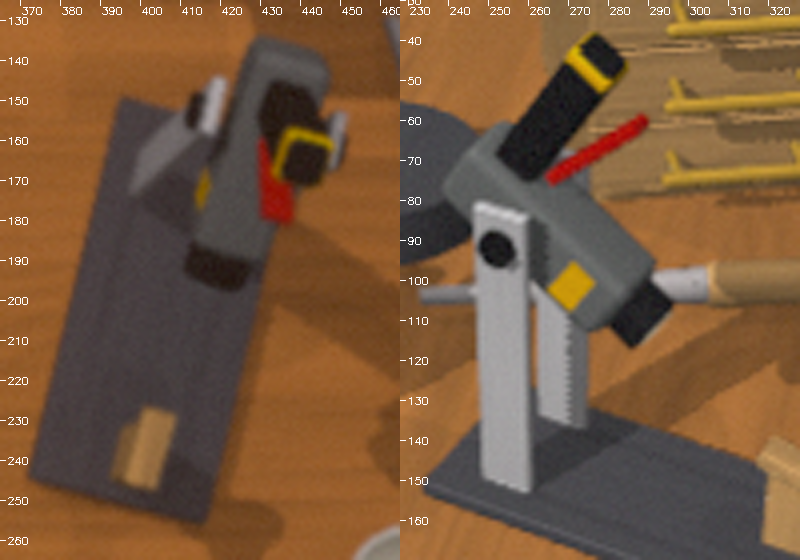

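View pics/c2.png

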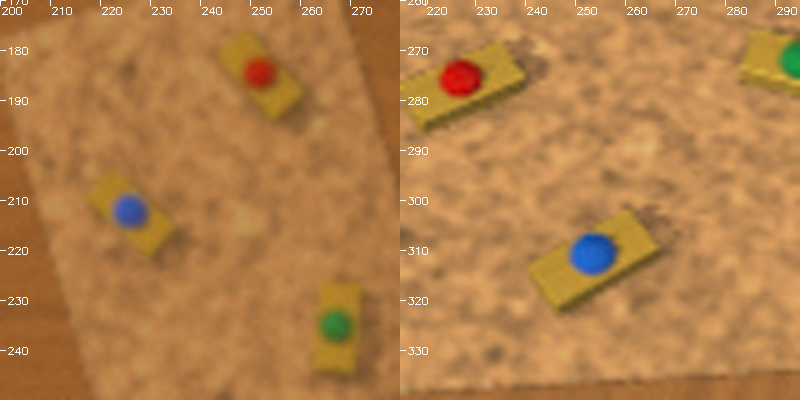

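The crop confirms the blue stone, at (226,212) in the top view and (253,311) in the side view. The long axis runs from upper-left to lower-right in the top view. The stand corners in the top view are (395,149.5), (373,245) and (416,255.5). The gun grip is visible in the side view from (252,69) up to (280,43).

Run:
```python
import pickle;from h import *
d=pickle.load(open("cap0.pkl","rb"));T,S=d['top'],d['side']
def pose(p,P): 
    return Ro.from_euler('z',p[2]).apply(P)+[p[0],p[1],0]
print('stone',tri([(T,(225.8,212),None),(S,(253.3,310.5),None)]), plane(T,(225.8,212),.017),plane(S,(253.3,310.5),.017))
# plate ends mid top face: top
print('blue dir T',[plane(T,u,.014) for u in((219.5,207.0),(232.7,218.5))],'S',[plane(S,u,.014) for u in((264.5,305),(244,316.5))])
for n,u in(('red',(251.5,184)),('green',(267,234.5))):print(n,plane(T,u,.017))
P=np.array([[-.13,.06,.012],[-.13,-.06,.012],[.13,.06,.012]])
uT=np.array([(373,245),(416,255.5),(395,149.5)])
f=lambda p:np.concatenate([(proj(T,pose(p,P))-uT).ravel(),(proj(S,pose(p,P[2:]))-[(233.5,151)]).ravel()])
s=least_squares(f,[.65,-.25,0]);print('stand',s.x,np.degrees(s.x[2]),s.fun)
print('pin',pose(s.x,np.array([-.1,0,.075])))
print('bolt+y face',proj(S,pose(s.x,np.array([.08,.04,.19]))),proj(T,pose(s.x,np.array([-.1,0,.075]))),proj(S,pose(s.x,np.array([-.1,0,.075]))))
p=crop(S['img'],232,30,80,60,10,5);cv2.imwrite('pics/c3.png',p)
```

```text
stone (array([0.54811176, 0.27158404, 0.01203439]), array([-0.07573588, -0.98649729,  0.71447496,  0.14724238])) [0.54497185 0.27087897 0.017     ] [0.54864425 0.27452551 0.017     ]
blue dir T [array([0.55834525, 0.28731579, 0.014     ]), array([0.52852943, 0.25360045, 0.014     ])] S [array([0.53140653, 0.25651443, 0.014     ]), array([0.56289081, 0.2889543 , 0.014     ])]
red [0.61613204 0.20529536 0.017     ]
green [0.4866749  0.16681672 0.017     ]
stand [ 0.56711485 -0.19116193 -0.26197404] -15.010006917911328 [-0.90328401 -0.10766829  1.00182522  0.71509101 -0.73805298 -1.19069146
  0.669812   -0.7177023 ]
pin [ 0.47052679 -0.16526316  0.075     ]
bolt+y face [[254.04512391  91.51289097]] [[402.72481359 237.36704895]] [[330.18024591 144.96840111]]
```

View pics/c3.png

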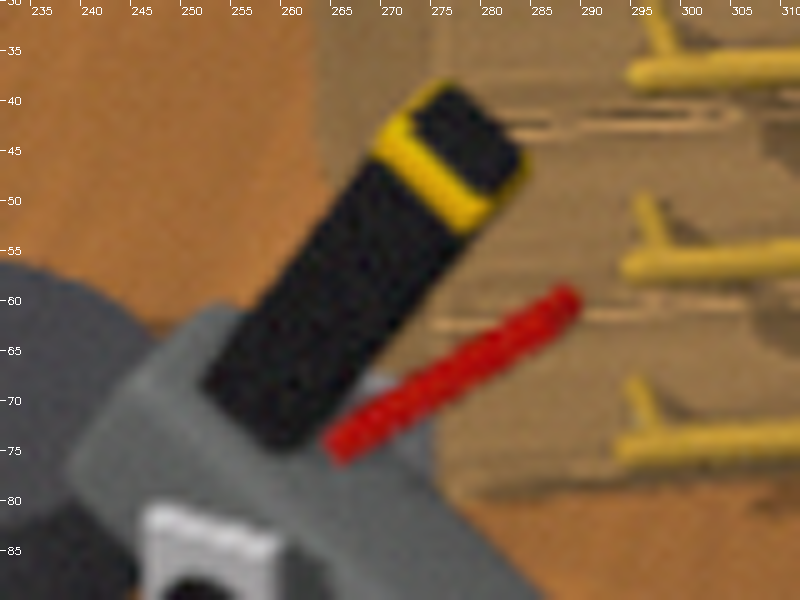

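Side-view crop: the grip's near face runs from the bottom edge (251.5,68.5)–(259.5,75.5) to the top edge (270.5,42)–(279,52). The red trigger runs from (265,74) to its tip at (289,60). Next I fit the gun.

Run:
```python
import pickle;from h import *
d=pickle.load(open("cap0.pkl","rb"));T,S=d['top'],d['side']
st=[.5671,-.1912,np.radians(-15)]
G=np.array([[14,13,-62],[-14,13,-62],[14,13,33],[-14,13,33],[14,-13,33],[-14,-13,33]])/1e3
u=np.array([(251.5,68.5),(259.5,75.5),(270,42.5),(278.5,52.5),(275.5,38),(284,47)])
def w(p,P):
    Rg=Ro.from_euler('zy',[st[2],-p[3]])
    o=Ro.from_euler('z',st[2]).apply([p[0],p[1],p[2]])+[st[0],st[1],0]
    return Rg.apply(P)+o
f=lambda p:np.concatenate([(proj(S,w(p,G))-u).ravel(),[p[1]/.001]])
s=least_squares(f,[.04,0,.27,.6]);print(s.x,np.degrees(s.x[3]),s.fun.round(1))
print('world mid',w(s.x,np.zeros(3)),'gripz',Ro.from_euler('zy',[st[2],-s.x[3]]).apply([0,0,1]))
print('top proj end',proj(T,w(s.x,G[2:])).round(1).tolist(),'trig hinge',proj(S,w(s.x,np.array([-.02,0,-.053]))), 'bolt->grip', s.x[:3]-[.08,0,.19])
```

```text
[ 6.07637948e-02 -3.63898675e-04  2.68746636e-01  5.67101298e-01] 32.49251091148567 [-3.1  2.4 -1.9  4.   0.7 -1.6  1.9 -2.4  0.3 -0.8  1.4 -0.8 -0.4]
world mid [ 0.62569913 -0.20727833  0.26874664] gripz [-0.53718936  0.          0.84346167]
top proj end [[439.6, 155.5], [435.0, 167.7], [450.9, 158.6], [446.2, 170.7]] trig hinge [[264.19144188  76.57930792]] bolt->grip [-0.01923621 -0.0003639   0.07874664]
```

{"method": "arm_command", "body": {
  "travel": [
    [0.26, 0.9, 0.2],
    [0.26, 0.9, 0.2],
    [0.26, 0.9, 0.2],
    [0.26, 0.9, 0.2],
    [0.26, 0.9, 0.2],
    [0.26, 0.9, 0.2],
    [0.26, 0.9, 0.2],
    [0.26, 0.9, 0.2]
  ],
  "delta_rot": [
    [0, 0, 0.259],
    [0, 0, 0.259],
    [0, 0, 0.259],
    [0, 0, 0.259],
    [0, 0, 0.259],
    [0, 0, 0.259],
    [0, 0, 0.259],
    [0, 0, 0.259]
  ],
  "grip": 0.7,
  "newtons": 25
}}

```text
time_s: 1.15
tcp_pos: [0.4072, -0.1633, 0.3464]
eef_rot: [-179.9, 0.1, -132.4]
contact_force: [0.1, 0.5, -1.3]
gripper_width: 0.0611
gripper_force: 0.0
```

{"method": "arm_command", "body": {
  "travel": [
    [0.279, 0.872, -0.1],
    [0.279, 0.872, -0.2],
    [0.279, 0.872, -0.3],
    [0.279, 0.872, -0.44],
    [0.279, 0.872, -0.44],
    [0.279, 0.872, -0.44],
    [0.279, 0.872, -0.44],
    [0.279, 0.872, -0.44],
    [0.279, 0.872, -0.44],
    [0.279, 0.872, -0.44]
  ],
  "delta_rot": [
    [0, 0, 0],
    [0, 0, 0],
    [0, 0, 0],
    [0, 0, 0],
    [0, 0, 0],
    [0, 0, 0],
    [0, 0, 0],
    [0, 0, 0],
    [0, 0, 0],
    [0, 0, 0]
  ]
}}

```text
time_s: 2.4
tcp_pos: [0.546, 0.2706, 0.1244]
eef_rot: [180.0, -0.1, -132.4]
contact_force: [-0.4, -0.8, 0.5]
gripper_width: 0.0615
gripper_force: 0.0
```

```bash
sed -i "s/'zy'/'ZY'/" h.py
python3 - <<'E'
from plant import r, viewer
import pickle;from h import *
d=pickle.load(open("cap0.pkl","rb"));T,S=d['top'],d['side']
st=[.5671,-.1912,np.radians(-15)]
G=np.array([[14,13,-62],[-14,13,-62],[14,13,33],[-14,13,33],[14,-13,33],[-14,-13,33]])/1e3
u=np.array([(251.5,68.5),(259.5,75.5),(270,42.5),(278.5,52.5),(275.5,38),(284,47)])
def w(p,P):
    Rg=Ro.from_euler('ZY',[st[2],-p[3]])
    o=Ro.from_euler('z',st[2]).apply([p[0],p[1],p[2]])+[st[0],st[1],0]
    return Rg.apply(P)+o
f=lambda p:np.concatenate([(proj(S,w(p,G))-u).ravel(),[p[1]/.001]])
s=least_squares(f,[.04,0,.27,.6]);print(s.x,np.degrees(s.x[3]),s.fun.round(1))
print('world mid',w(s.x,np.zeros(3)),'trig hinge',proj(S,w(s.x,np.array([-.02,0,-.053]))),'bolt->grip', s.x[:3]-[.08,0,.19], 'top', proj(T,w(s.x,G[2:])).round(1).tolist())
q=r.get_state();print(q['tcp_pos'],q['eef_rot']);wp=(q['tcp_pos'],q['eef_rot'])
c=viewer.capture('wrist');pickle.dump((c,wp),open('w1.pkl','wb'))
print(proj(c,[.5465,.2725,.017],wp))
hsv=cv2.cvtColor(c['img'],cv2.COLOR_RGB2HSV);m=cv2.inRange(hsv,(105,120,60),(130,255,255));
n,l,stt,ce=cv2.connectedComponentsWithStats(m);
for i in range(1,n):
    if stt[i,4]>60:print(stt[i],ce[i],plane(c,ce[i],.017,wp))
cv2.imwrite('pics/w1.png',crop(c['img'],0,0,560,420,1,50))
E
```

```text
[ 6.03860263e-02 -1.82632074e-04  2.69714336e-01  5.79959332e-01] 33.229222002901224 [-2.   0.6 -0.8  2.2 -0.  -0.   1.2 -0.8  0.1 -0.8  1.2 -0.7 -0.2]
world mid [ 0.62538115 -0.20700546  0.26971434] trig hinge [[265.26196524  74.43548885]] bolt->grip [-0.01961397 -0.00018263  0.07971434] top [[437.0, 155.4], [432.8, 167.6], [448.8, 158.6], [444.5, 170.8]]
[0.54599346 0.27060213 0.12440223] [ 1.79991330e+02 -1.39953762e-01 -1.32410330e+02]
[[277.60936996 210.40518077]]
[265 200  23  22 376] [276.14361702 210.18085106] [0.54718958 0.2716302  0.017     ]
```

View pics/w1.png

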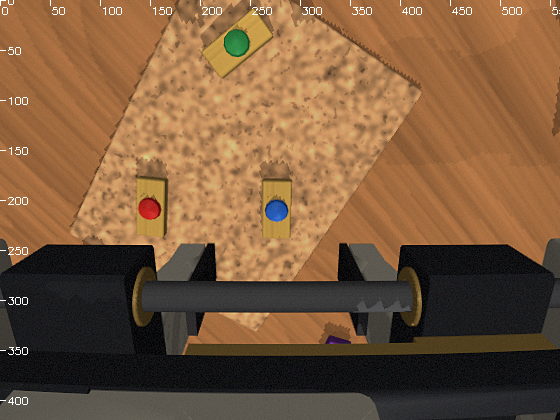

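The wrist view shows the blue brooch at (276,210), aligned with the jaws and between them. Red is at (150,208) and green at (236,42), both clear.

{"method": "arm_command", "body": {
  "travel": [
    [0.002, 0.002, -0.08],
    [0.002, 0.002, -0.15],
    [0.002, 0.002, -0.18],
    [0.002, 0.002, -0.198],
    [0.002, 0.002, -0.198],
    [0.002, 0.002, -0.198]
  ],
  "delta_rot": [
    [0, 0, 0],
    [0, 0, 0],
    [0, 0, 0],
    [0, 0, 0],
    [0, 0, 0],
    [0, 0, 0]
  ]
}}

```text
time_s: 3.2
tcp_pos: [0.5481, 0.2719, 0.0278]
eef_rot: [-180.0, 0.1, -132.5]
contact_force: [0.2, 0.4, 0.3]
gripper_width: 0.0614
gripper_force: 0.0
```

{"method": "arm_command", "body": {
  "travel": [
    [0, 0, 0],
    [0, 0, 0],
    [0, 0, 0],
    [0, 0, 0],
    [0, 0, 0],
    [0, 0, 0]
  ],
  "delta_rot": [
    [0, 0, 0],
    [0, 0, 0],
    [0, 0, 0],
    [0, 0, 0],
    [0, 0, 0],
    [0, 0, 0]
  ],
  "grip": 0.1
}}

```text
time_s: 3.95
tcp_pos: [0.5474, 0.2715, 0.0265]
eef_rot: [-180.0, -0.0, -132.5]
contact_force: [0.3, 0.4, 1.1]
gripper_width: 0.0221
gripper_force: 24.9
```

Run:
```python
from h import *
sx=np.array([np.cos(np.radians(-15)),np.sin(np.radians(-15)),0]);z=np.array([0,0,1.])
n=-np.sin(np.radians(15))*sx+np.cos(np.radians(15))*z
tx=-(np.cos(np.radians(15))*sx+np.sin(np.radians(15))*z);tz=-n;ty=np.cross(tz,tx)
Rt=Ro.from_matrix(np.c_[tx,ty,tz]);Rc=Ro.from_euler('xyz',[180,0,-132.5],degrees=True)
rv=np.degrees((Rt*Rc.inv()).as_rotvec());print(rv,rv/90,Rt.as_euler('xyz',degrees=True))
pin=np.array([.4705,-.1653,.075])
h=pin+n*.1225;print(h,(h-[.5474,.2715,.0265])/.5)
```

```text
[  4.41195255 -15.13672346 -62.12788496] [ 0.04902169 -0.16818582 -0.69030983] [180.  15. 165.]
[ 0.439875   -0.15709406  0.19332591] [-0.21505    -0.85718811  0.33365183]
```

{"method": "arm_command", "body": {
  "travel": [
    [0, 0, 0.06],
    [0, 0, 0.16],
    [0, 0, 0.26],
    [0, 0, 0.36],
    [0, 0, 0.4]
  ],
  "delta_rot": [
    [0, 0, 0],
    [0, 0, 0],
    [0, 0, 0],
    [0, 0, 0],
    [0, 0, 0]
  ]
}}

```text
time_s: 4.58
tcp_pos: [0.5483, 0.272, 0.2302]
eef_rot: [-180.0, 0.3, -132.5]
contact_force: [-0.3, -0.0, -1.3]
gripper_width: 0.0214
gripper_force: 24.9
```

{"method": "arm_command", "body": {
  "travel": [
    [-0.215, -0.857, 0],
    [-0.215, -0.857, 0],
    [-0.215, -0.857, 0],
    [-0.215, -0.857, 0],
    [-0.215, -0.857, 0],
    [-0.215, -0.857, -0.066],
    [-0.215, -0.857, -0.066],
    [-0.215, -0.857, -0.066],
    [-0.215, -0.857, -0.066],
    [-0.215, -0.857, -0.066],
    [-0.215, -0.857, -0.066],
    [-0.215, -0.857, -0.066]
  ],
  "delta_rot": [
    [0.049, -0.168, -0.69],
    [0.049, -0.168, -0.69],
    [0.049, -0.168, -0.69],
    [0.049, -0.168, -0.69],
    [0.049, -0.168, -0.69],
    [0.049, -0.168, -0.69],
    [0.049, -0.168, -0.69],
    [0.049, -0.168, -0.69],
    [0.049, -0.168, -0.69],
    [0.049, -0.168, -0.69],
    [0.049, -0.168, -0.69],
    [0.049, -0.168, -0.69]
  ]
}}

```text
time_s: 6.08
tcp_pos: [0.4404, -0.1562, 0.1937]
eef_rot: [-180.0, 15.0, 165.2]
contact_force: [0.1, 0.2, 0.4]
gripper_width: 0.0214
gripper_force: 24.9
```

Run:
```python
from plant import r, viewer
import pickle;from h import *
q=r.get_state();print(q['tcp_pos'],q['eef_rot'],q['joints'],q['gripper_width']);wp=(q['tcp_pos'],q['eef_rot'])
c=viewer.capture('wrist');pickle.dump((c,wp),open('w2.pkl','wb'))
a=np.radians(15)
def P(X): return Ro.from_euler('ZY',[-15,-15],degrees=True).apply(np.array(X))+[.4705,-.1653,.075]
C=P([[-.024,-.01,0],[-.024,.01,0],[.024,.01,0],[.024,-.01,0],[0,0,0]]);print(C.round(3).tolist());print(proj(c,C,wp))
g=crop(c['img'],0,0,560,420,1,50)
cv2.imwrite('pics/w2.png',g)
```

```text
[ 0.44036976 -0.15618316  0.19369791] [-179.99420856   14.99699951  165.16319963] [   9.60955871   -6.10746611  -43.61635759    9.76422111  -39.19677438
 -121.30348612] 0.021409578117399755
[[0.446, -0.169, 0.069], [0.451, -0.15, 0.069], [0.495, -0.162, 0.081], [0.49, -0.181, 0.081], [0.47, -0.165, 0.075]]
[[261.66550867 172.39523198]
 [287.62703766 172.43126881]
 [287.01744733 230.86533815]
 [262.30557985 230.82700485]
 [274.65267365 202.34946472]]
```

View pics/w2.png

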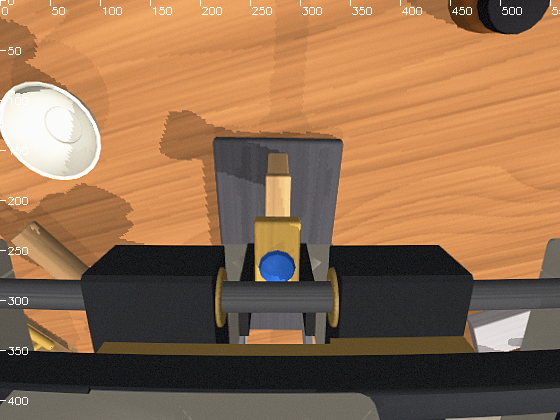

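Wrist view: the pin's top face has its downslope edge at v≈174 and spans u 265–291. The brooch is held with its lower end edge at v≈217–222, centred at u 277. Laterally the two are aligned to within about 1 mm. Next I check the lengthwise offset.

Run:
```python
import pickle;from h import *
c,wp=pickle.load(open('w2.pkl','rb'))
R=Ro.from_euler('xyz',wp[1],degrees=True)
for p in([.023,0,.0225],[.023,0,.0125],[0,0,.007]):print(p,proj(c,R.apply(p)+wp[0],wp)[0].round(1))
g=cv2.cvtColor(c['img'],cv2.COLOR_RGB2GRAY).astype(int)
print(150,g[150:230,274:283].mean(1).round().astype(int).tolist())
print('row195 u255',g[190:200,255:300].mean(0).round().astype(int).tolist())
print('row228 u245',g[226:232,245:310].mean(0).round().astype(int).tolist())
```

```text
[0.023, 0, 0.0225] [275.3 214.5]
[0.023, 0, 0.0125] [275.2 221.2]
[0, 0, 0.007] [275.3 271.4]
150 [74, 75, 64, 89, 107, 104, 105, 105, 105, 104, 105, 105, 105, 107, 105, 105, 106, 107, 107, 106, 108, 108, 110, 89, 70, 85, 138, 186, 194, 191, 190, 189, 190, 190, 190, 191, 190, 190, 188, 186, 186, 188, 188, 187, 187, 189, 188, 188, 186, 184, 185, 186, 185, 186, 185, 186, 187, 187, 186, 186, 187, 187, 187, 187, 189, 197, 147, 79, 76, 79, 78, 91, 122, 138, 147, 154, 156, 154, 154, 154]
row195 u255 [97, 92, 93, 92, 88, 88, 91, 91, 88, 81, 110, 174, 197, 193, 185, 184, 183, 180, 174, 176, 181, 185, 186, 185, 186, 189, 195, 201, 206, 208, 212, 215, 212, 212, 219, 128, 85, 87, 90, 91, 88, 88, 87, 89, 88]
row228 u245 [89, 85, 86, 88, 88, 94, 96, 95, 90, 108, 144, 152, 160, 161, 158, 158, 153, 154, 156, 158, 159, 157, 154, 154, 152, 150, 145, 148, 151, 157, 155, 155, 154, 153, 153, 154, 155, 154, 156, 155, 155, 154, 155, 154, 153, 154, 154, 152, 156, 156, 160, 159, 160, 166, 190, 132, 95, 98, 99, 96, 96, 98, 100, 99, 95]
```

{"method": "arm_command", "body": {
  "travel": [
    [0.02, -0.005, -0.07],
    [0.035, -0.009, -0.13],
    [0.045, -0.011, -0.165],
    [0.05, -0.012, -0.182],
    [0.05, -0.012, -0.182],
    [0.05, -0.012, -0.182],
    [0.05, -0.012, -0.182]
  ],
  "delta_rot": [
    [0, 0, 0],
    [0, 0, 0],
    [0, 0, 0],
    [0, 0, 0],
    [0, 0, 0],
    [0, 0, 0],
    [0, 0, 0]
  ]
}}

```text
time_s: 7.0
tcp_pos: [0.4654, -0.1629, 0.1034]
eef_rot: [180.0, 15.1, 165.1]
contact_force: [0.2, -0.6, -0.6]
gripper_width: 0.0216
gripper_force: 24.9
```

{"method": "arm_command", "body": {
  "travel": [
    [0.001, 0, -0.004],
    [0.002, -0.001, -0.008],
    [0.002, -0.001, -0.008],
    [0.002, -0.001, -0.008]
  ],
  "delta_rot": [
    [0, 0, 0],
    [0, 0, 0],
    [0, 0, 0],
    [0, 0, 0]
  ]
}}

```text
time_s: 7.5
tcp_pos: [0.4659, -0.1636, 0.0985]
eef_rot: [-180.0, 15.0, 165.1]
contact_force: [0.5, 0.2, -0.6]
gripper_width: 0.0217
gripper_force: 24.9
```

{"method": "arm_command", "body": {
  "travel": [
    [0.001, 0, -0.002],
    [0.001, 0, -0.004],
    [0.001, 0, -0.004],
    [0.001, 0, -0.004]
  ],
  "delta_rot": [
    [0, 0, 0],
    [0, 0, 0],
    [0, 0, 0],
    [0, 0, 0]
  ]
}}

```text
time_s: 8.0
tcp_pos: [0.4663, -0.1636, 0.0965]
eef_rot: [-180.0, 15.0, 165.1]
contact_force: [0.5, 0.2, -1.4]
gripper_width: 0.0212
gripper_force: 24.9
```

Continue down in 1 mm steps.

{"method": "arm_command", "body": {
  "travel": [
    [0.0005, 0, -0.002],
    [0.0005, 0, -0.002],
    [0.0005, 0, -0.002]
  ],
  "delta_rot": [
    [0, 0, 0],
    [0, 0, 0],
    [0, 0, 0]
  ]
}}

```text
time_s: 8.38
tcp_pos: [0.4665, -0.1636, 0.0963]
eef_rot: [-180.0, 15.0, 165.1]
contact_force: [-8.3, 5.5, 14.5]
gripper_width: 0.0215
gripper_force: 25.0
```

{"method": "arm_command", "body": {
  "travel": [
    [0.0005, 0, -0.002],
    [0.0005, 0, -0.002],
    [0.0005, 0, -0.002]
  ],
  "delta_rot": [
    [0, 0, 0],
    [0, 0, 0],
    [0, 0, 0]
  ]
}}

```text
time_s: 8.75
tcp_pos: [0.4668, -0.1637, 0.0959]
eef_rot: [-180.0, 15.1, 165.1]
contact_force: [-12.9, 5.8, 23.4]
gripper_width: 0.0212
gripper_force: 25.0
```

{"method": "arm_command", "body": {
  "travel": [
    [-0.0005, 0, 0.003],
    [-0.0005, 0, 0.003]
  ],
  "delta_rot": [
    [0, 0, 0],
    [0, 0, 0]
  ]
}}

```text
time_s: 9.0
tcp_pos: [0.4668, -0.1635, 0.0962]
eef_rot: [-180.0, 15.0, 165.1]
contact_force: [0.5, -0.0, -1.7]
gripper_width: 0.0217
gripper_force: 25.0
```

{"method": "arm_command", "body": {
  "travel": [
    [0, 0, 0],
    [0, 0, 0],
    [0, 0, 0],
    [0, 0, 0]
  ],
  "delta_rot": [
    [0, 0, 0],
    [0, 0, 0],
    [0, 0, 0],
    [0, 0, 0]
  ],
  "grip": 0.55
}}

```text
time_s: 9.5
tcp_pos: [0.4667, -0.1635, 0.096]
eef_rot: [-180.0, 15.0, 165.1]
contact_force: [-0.0, -0.1, 0.7]
gripper_width: 0.0474
gripper_force: 0.0
```

{"method": "arm_command", "body": {
  "travel": [
    [-0.01, 0.003, 0.04],
    [-0.03, 0.008, 0.12],
    [-0.05, 0.013, 0.19],
    [-0.05, 0.013, 0.19],
    [-0.05, 0.013, 0.19]
  ],
  "delta_rot": [
    [0, 0, 0],
    [0, 0, 0],
    [0, 0, 0],
    [0, 0, 0],
    [0, 0, 0]
  ]
}}

```text
time_s: 10.12
tcp_pos: [0.4415, -0.157, 0.1908]
eef_rot: [180.0, 15.0, 165.1]
contact_force: [0.4, -1.0, 0.9]
gripper_width: 0.0485
gripper_force: 0.0
```

Run:
```python
from plant import r, viewer
import pickle;from h import *
q=r.get_state();print(q['tcp_pos'],q['eef_rot'],q['joints'],q['gripper_width'],q['contact_force']);wp=(q['tcp_pos'],q['eef_rot'])
c=viewer.capture('wrist');s=viewer.capture('side');pickle.dump((c,wp,s),open('w3.pkl','wb'))
a=crop(c['img'],200,130,150,140,3,10);b=crop(s['img'],300,110,70,84,5,10)
cv2.imwrite('pics/w3.png',np.hstack([a,b[:420]]))
```

```text
[ 0.44146331 -0.15701213  0.19077328] [179.9917187   14.99187317 165.05623402] [   9.43834685   -5.74735687  -43.77059771    9.82656082  -38.67834587
 -121.34491201] 0.04853890583953963 [ 0.41548607 -0.98702643  0.89643751]
```

View pics/w3.png

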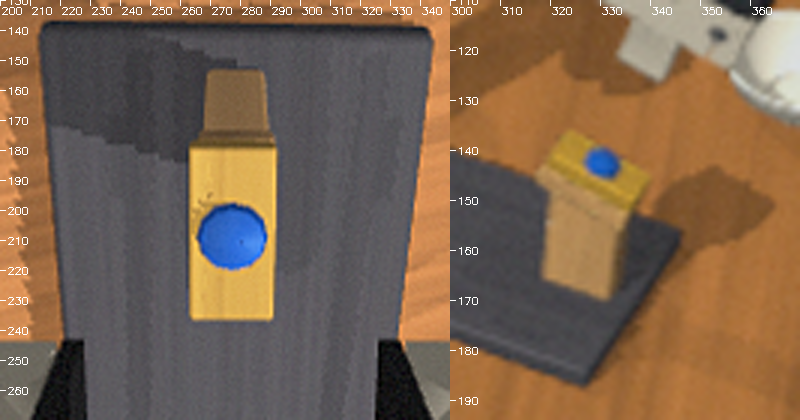

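The brooch lies flat and centred on the pin: stone at (275,208), pin edge just showing at v≈177. Now the gun: compute the hover pose over the grip.

```bash
cat >> h.py <<'E'
def tool_R(lean,yaw=-15.):
    a=np.radians(lean);S=Ro.from_euler('z',yaw,degrees=True)
    gz=S.apply([-np.sin(a),0,np.cos(a)]);gx=S.apply([np.cos(a),0,np.sin(a)]);sy=S.apply([0,1,0])
    return gx,gz,Ro.from_matrix(np.c_[-sy,-gx,-gz])
E
python3 - <<'E'
from h import *
gx,gz,Rt=tool_R(33.2)
Rc=Ro.from_euler('xyz',[180,15,165.05],degrees=True)
rv=np.degrees((Rt*Rc.inv()).as_rotvec());print(rv,rv/90,Rt.as_euler('xyz',degrees=True))
mid=np.array([.6254,-.2070,.2697]);h=mid+gz*.13-gx*.010
print(gx,gz,h,(h-[.4415,-.157,.1908])/.5)
E
```

```text
[-39.31076531  -4.268996    82.39086379] [-0.43678628 -0.04743329  0.91545404] [-1.46800000e+02  1.27222187e-14 -1.05000000e+02]
[ 0.80825226 -0.21657054  0.54756322] [-0.52890546  0.14171979  0.83676431] [ 0.54855977 -0.18641072  0.37300373] [ 0.21411954 -0.05882144  0.36440746]
```

{"method": "arm_command", "body": {
  "travel": [
    [0, 0, 0.1],
    [0, 0, 0.2],
    [0, 0, 0.3],
    [0, 0, 0.4],
    [0, 0, 0.46],
    [0, 0, 0.46]
  ],
  "delta_rot": [
    [0, 0, 0],
    [0, 0, 0],
    [0, 0, 0],
    [0, 0, 0],
    [0, 0, 0],
    [0, 0, 0]
  ],
  "grip": 1,
  "newtons": 22
}}

```text
time_s: 10.98
tcp_pos: [0.4428, -0.1572, 0.4224]
eef_rot: [180.0, 15.1, 165.0]
contact_force: [0.1, -0.2, -0.9]
gripper_width: 0.0877
gripper_force: 0.0
```

{"method": "arm_command", "body": {
  "travel": [
    [0, 0, 0],
    [0, 0, 0],
    [0, 0, 0],
    [0.05, -0.015, 0],
    [0.1, -0.03, 0],
    [0.15, -0.04, 0],
    [0.2, -0.058, 0],
    [0.214, -0.059, 0],
    [0.214, -0.059, 0],
    [0.214, -0.059, 0],
    [0.214, -0.059, -0.095],
    [0.214, -0.059, -0.095],
    [0.214, -0.059, -0.095],
    [0.214, -0.059, -0.095]
  ],
  "delta_rot": [
    [-0.437, -0.047, 0.915],
    [-0.437, -0.047, 0.915],
    [-0.437, -0.047, 0.915],
    [-0.437, -0.047, 0.915],
    [-0.437, -0.047, 0.915],
    [-0.437, -0.047, 0.915],
    [-0.437, -0.047, 0.915],
    [-0.437, -0.047, 0.915],
    [-0.437, -0.047, 0.915],
    [-0.437, -0.047, 0.915],
    [-0.437, -0.047, 0.915],
    [-0.437, -0.047, 0.915],
    [-0.437, -0.047, 0.915],
    [-0.437, -0.047, 0.915]
  ]
}}

```text
time_s: 12.72
tcp_pos: [0.5497, -0.1864, 0.3758]
eef_rot: [-146.6, -0.0, -105.0]
contact_force: [0.5, -0.0, 0.3]
gripper_width: 0.0876
gripper_force: 0.0
```

Run:
```python
from plant import r, viewer
import pickle;from h import *
q=r.get_state();print(q['tcp_pos'],q['eef_rot'],q['joints'],q['contact_force']);wp=(q['tcp_pos'],q['eef_rot'])
c=viewer.capture('wrist');pickle.dump((c,wp),open('w4.pkl','wb'))
gx,gz,_=tool_R(33.2);sy=np.cross(gz,gx);M=np.c_[gx,sy,gz];mid=np.array([.6254,-.2070,.2697])
G=np.array([[14,13,33],[-14,13,33],[-14,-13,33],[14,-13,33],[14,-13,-62],[-14,-13,-62]])/1e3
uv=proj(c,G@M.T+mid,wp);print(uv.round(1).tolist())
im=crop(c['img'],150,130,266,200,3,10)
cv2.imwrite('pics/w4.png',im)
```

```text
[ 0.5496641  -0.18641892  0.37578153] [-1.46641021e+02 -4.08712792e-03 -1.05048405e+02] [  7.4336258  -11.08395004 -33.09770845  19.80927518 -38.36244434
 -34.83793429] [ 0.46953758 -0.0487584   0.30978904]
[[247.9, 228.2], [286.1, 228.2], [286.3, 193.8], [247.0, 193.8], [255.3, 169.5], [284.0, 169.4]]
```

View pics/w4.png

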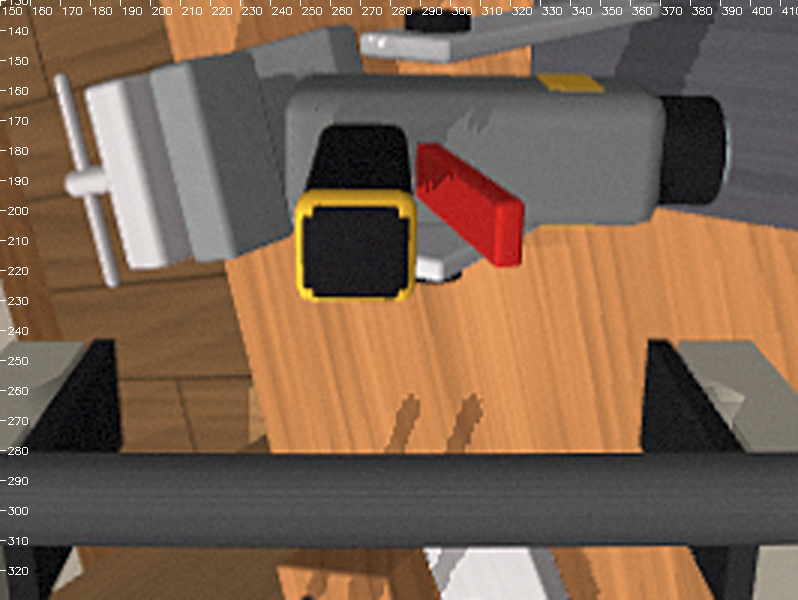

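Wrist view: the grip's yellow end collar spans u 248–288, v 194–230 (predicted 247–286, 194–228), so the gun fit holds to about 1 mm. The trigger tip is at (319,208), and both fingers clear it. I go straight down the grip axis.

{"method": "arm_command", "body": {
  "travel": [
    [0.025, -0.007, -0.042],
    [0.05, -0.013, -0.083],
    [0.075, -0.02, -0.124],
    [0.1, -0.027, -0.165],
    [0.12, -0.032, -0.198],
    [0.132, -0.035, -0.218],
    [0.132, -0.035, -0.218],
    [0.132, -0.035, -0.218],
    [0.132, -0.035, -0.218]
  ],
  "delta_rot": [
    [0, 0, 0],
    [0, 0, 0],
    [0, 0, 0],
    [0, 0, 0],
    [0, 0, 0],
    [0, 0, 0],
    [0, 0, 0],
    [0, 0, 0],
    [0, 0, 0]
  ]
}}

```text
time_s: 13.9
tcp_pos: [0.6149, -0.2039, 0.2657]
eef_rot: [-146.7, -0.0, -105.0]
contact_force: [-1.0, -0.1, 0.8]
gripper_width: 0.0875
gripper_force: 0.0
```

```bash
cat > st.py <<'E'
from plant import r
from h import *
gx,gz,_=tool_R(33.2);sy=np.cross(gz,gx);M=np.c_[gx,sy,gz];mid=np.array([.6254,-.2070,.2697])
q=r.get_state();print('t',q['time_s'],'pos grip mm',((q['tcp_pos']-mid)@M*1e3).round(2),'F grip',(q['contact_force']@M).round(2),'mom',(q['moment']@M).round(3),'w',round(q['gripper_width']*1e3,2),'gf',q['gripper_force'],q['eef_rot'].round(2))
E
python3 st.py
```

```text
t 13.9 pos grip mm [-11.35   0.22   2.69] F grip [-0.3  -0.39  1.21] mom [ 0.052  1.922 -0.004] w 87.45 gf 0.0 [-1.4670e+02 -2.0000e-02 -1.0504e+02]
```

{"method": "arm_command", "body": {
  "travel": [
    [-0.004, 0.001, -0.0027],
    [-0.004, 0.001, -0.0027],
    [-0.004, 0.001, -0.0027],
    [-0.004, 0.001, -0.0027]
  ],
  "delta_rot": [
    [0, 0, 0],
    [0, 0, 0],
    [0, 0, 0],
    [0, 0, 0]
  ],
  "grip": 0.7
}}

```text
time_s: 14.4
tcp_pos: [0.6127, -0.2036, 0.2633]
eef_rot: [-146.8, -0.0, -105.0]
contact_force: [-1.0, 0.5, -0.3]
gripper_width: 0.0618
gripper_force: 0.0
```

```bash
python3 st.py
```

```text
t 14.4 pos grip mm [-14.54   0.03   1.81] F grip [-1.06  0.25  0.39] mom [0.031 1.927 0.07 ] w 61.76 gf 0.0 [-1.4679e+02 -5.0000e-02 -1.0504e+02]
```

{"method": "arm_command", "body": {
  "travel": [
    [-0.0016, 0.0004, -0.0011],
    [-0.0016, 0.0004, -0.0011]
  ],
  "delta_rot": [
    [0, 0, 0],
    [0, 0, 0]
  ]
}}

```text
time_s: 14.65
tcp_pos: [0.6118, -0.2034, 0.2625]
eef_rot: [-146.8, -0.1, -105.0]
contact_force: [-0.6, 1.0, 1.3]
gripper_width: 0.0613
gripper_force: 0.0
```

```bash
python3 st.py
```

```text
t 14.65 pos grip mm [-15.73  -0.02   1.71] F grip [-0.    0.8   1.61] mom [-0.021  1.92   0.029] w 61.32 gf 0.0 [-1.4680e+02 -5.0000e-02 -1.0505e+02]
```

{"method": "arm_command", "body": {
  "travel": [
    [-0.0016, 0.0004, -0.0011],
    [-0.0016, 0.0004, -0.0011]
  ],
  "delta_rot": [
    [0, 0, 0],
    [0, 0, 0]
  ]
}}

```text
time_s: 14.9
tcp_pos: [0.611, -0.2032, 0.262]
eef_rot: [-146.8, -0.1, -105.0]
contact_force: [0.7, -0.2, 0.2]
gripper_width: 0.0616
gripper_force: 0.0
```

```bash
python3 st.py
```

```text
t 14.9 pos grip mm [-16.68  -0.02   1.75] F grip [ 0.75 -0.04 -0.23] mom [ 0.025  1.881 -0.004] w 61.62 gf 0.0 [-1.4680e+02 -5.0000e-02 -1.0504e+02]
```

{"method": "arm_command", "body": {
  "travel": [
    [-0.0012, 0.0003, -0.0008],
    [-0.0012, 0.0003, -0.0008]
  ],
  "delta_rot": [
    [0, 0, 0],
    [0, 0, 0]
  ]
}}

```text
time_s: 15.15
tcp_pos: [0.6104, -0.203, 0.2617]
eef_rot: [-146.8, -0.1, -105.0]
contact_force: [-1.3, -0.3, -0.7]
gripper_width: 0.0614
gripper_force: 0.0
```

```bash
python3 st.py
```

```text
t 15.15 pos grip mm [-1.737e+01 -1.000e-02  1.750e+00] F grip [-1.4  -0.64  0.04] mom [-0.037  1.88   0.007] w 61.39 gf 0.0 [-1.4679e+02 -5.0000e-02 -1.0504e+02]
```

{"method": "arm_command", "body": {
  "travel": [
    [-0.0008, 0.0002, -0.0006],
    [-0.0008, 0.0002, -0.0006]
  ],
  "delta_rot": [
    [0, 0, 0],
    [0, 0, 0]
  ]
}}

```text
time_s: 15.4
tcp_pos: [0.6102, -0.2029, 0.2615]
eef_rot: [-146.8, -0.0, -105.0]
contact_force: [0.4, -0.3, 0.6]
gripper_width: 0.061
gripper_force: 0.1
```

```bash
python3 st.py
```

```text
t 15.4 pos grip mm [-17.71   0.02   1.78] F grip [ 0.74 -0.13  0.24] mom [ 0.032  1.806 -0.011] w 61.0 gf 0.14972676057368517 [-1.4678e+02 -5.0000e-02 -1.0504e+02]
```

{"method": "arm_command", "body": {
  "travel": [
    [-0.0008, 0.0002, -0.0006],
    [-0.0008, 0.0002, -0.0006]
  ],
  "delta_rot": [
    [0, 0, 0],
    [0, 0, 0]
  ]
}}

```text
time_s: 15.65
tcp_pos: [0.6101, -0.2028, 0.2615]
eef_rot: [-146.7, -0.0, -105.0]
contact_force: [2.7, -1.2, -0.3]
gripper_width: 0.0614
gripper_force: 1.5
```

```bash
python3 st.py
```

```text
t 15.65 pos grip mm [-17.76   0.12   1.86] F grip [ 2.3  -0.47 -1.81] mom [-0.224  0.941 -0.043] w 61.4 gf 1.4532094448804855 [-1.4674e+02 -3.0000e-02 -1.0503e+02]
```

Rear pad contact is found at grip x ≈ +12.9 mm. Now I close in steps, shifting the tool by half the closure so the rear pad stays put.

{"method": "arm_command", "body": {
  "travel": [
    [0.0024, -0.0006, 0.0016],
    [0.0024, -0.0006, 0.0016],
    [0.0024, -0.0006, 0.0016]
  ],
  "delta_rot": [
    [0, 0, 0],
    [0, 0, 0],
    [0, 0, 0]
  ],
  "grip": 0.66
}}

```text
time_s: 16.02
tcp_pos: [0.6114, -0.2031, 0.2624]
eef_rot: [-146.7, -0.0, -105.0]
contact_force: [4.6, -2.9, 0.7]
gripper_width: 0.0577
gripper_force: 2.3
```

```bash
python3 st.py
```

```text
t 16.025 pos grip mm [-16.14   0.11   1.88] F grip [ 4.73 -1.59 -2.23] mom [-0.565  0.31  -0.087] w 57.72 gf 2.3104532808065414 [-1.4673e+02 -3.0000e-02 -1.0504e+02]
```

{"method": "arm_command", "body": {
  "travel": [
    [0.0024, -0.0006, 0.0016],
    [0.0024, -0.0006, 0.0016],
    [0.0024, -0.0006, 0.0016]
  ],
  "delta_rot": [
    [0, 0, 0],
    [0, 0, 0],
    [0, 0, 0]
  ],
  "grip": 0.625
}}

```text
time_s: 16.4
tcp_pos: [0.6125, -0.2034, 0.2632]
eef_rot: [-146.7, -0.0, -105.0]
contact_force: [3.2, -2.1, 2.7]
gripper_width: 0.0545
gripper_force: 7.3
```

```bash
python3 st.py
```

```text
t 16.4 pos grip mm [-14.78   0.14   1.94] F grip [ 4.55 -1.2   0.23] mom [-0.644  0.19  -0.094] w 54.45 gf 7.261718390509486 [-1.4674e+02 -4.0000e-02 -1.0504e+02]
```

{"method": "arm_command", "body": {
  "travel": [
    [0.0029, -0.0008, 0.002],
    [0.0029, -0.0008, 0.002],
    [0.0029, -0.0008, 0.002]
  ],
  "delta_rot": [
    [0, 0, 0],
    [0, 0, 0],
    [0, 0, 0]
  ],
  "grip": 0.595
}}

```text
time_s: 16.77
tcp_pos: [0.6135, -0.2038, 0.2639]
eef_rot: [-146.8, -0.0, -105.0]
contact_force: [-0.9, 0.0, 5.0]
gripper_width: 0.0521
gripper_force: 6.6
```

```bash
python3 st.py
```

```text
t 16.775 pos grip mm [-13.48   0.06   1.88] F grip [ 2.   -0.21  4.69] mom [-0.052  1.009 -0.077] w 52.06 gf 6.636422211304307 [-1.4677e+02 -4.0000e-02 -1.0504e+02]
```

{"method": "arm_command", "body": {
  "travel": [
    [0.0022, -0.0006, 0.0015],
    [0.0022, -0.0006, 0.0015],
    [0.0022, -0.0006, 0.0015]
  ],
  "delta_rot": [
    [0, 0, 0],
    [0, 0, 0],
    [0, 0, 0]
  ],
  "grip": 0.565
}}

```text
time_s: 17.15
tcp_pos: [0.6146, -0.2041, 0.2646]
eef_rot: [-146.8, -0.1, -105.0]
contact_force: [-1.8, 2.0, 5.6]
gripper_width: 0.0496
gripper_force: 7.4
```

```bash
python3 st.py
```

```text
t 17.15 pos grip mm [-1.218e+01 -1.000e-02  1.820e+00] F grip [1.16 1.5  5.96] mom [-0.085  1.198 -0.071] w 49.55 gf 7.383863918948919 [-1.4679e+02 -5.0000e-02 -1.0505e+02]
```

{"method": "arm_command", "body": {
  "travel": [
    [0.0022, -0.0006, 0.0015],
    [0.0022, -0.0006, 0.0015],
    [0.0022, -0.0006, 0.0015]
  ],
  "delta_rot": [
    [0, 0, 0],
    [0, 0, 0],
    [0, 0, 0]
  ],
  "grip": 0.535
}}

```text
time_s: 17.52
tcp_pos: [0.6157, -0.2044, 0.2653]
eef_rot: [-146.8, -0.1, -105.0]
contact_force: [-2.5, 0.8, 5.2]
gripper_width: 0.0473
gripper_force: 7.9
```

```bash
python3 st.py
```

```text
t 17.525 pos grip mm [-10.87  -0.05   1.8 ] F grip [0.62 0.13 5.76] mom [-0.067  1.241 -0.078] w 47.29 gf 7.901523602195084 [-1.4679e+02 -5.0000e-02 -1.0505e+02]
```

{"method": "arm_command", "body": {
  "travel": [
    [0.002, -0.0005, 0.0014],
    [0.002, -0.0005, 0.0014],
    [0.002, -0.0005, 0.0014]
  ],
  "delta_rot": [
    [0, 0, 0],
    [0, 0, 0],
    [0, 0, 0]
  ],
  "grip": 0.505
}}

```text
time_s: 17.9
tcp_pos: [0.6167, -0.2047, 0.2659]
eef_rot: [-146.8, -0.1, -105.0]
contact_force: [-1.8, 0.1, 5.1]
gripper_width: 0.0438
gripper_force: 8.7
```

```bash
python3 st.py
```

```text
t 17.9 pos grip mm [-9.59 -0.04  1.79] F grip [ 1.3  -0.41  5.19] mom [-0.127  1.13  -0.035] w 43.84 gf 8.704875729745254 [-1.4679e+02 -5.0000e-02 -1.0505e+02]
```

{"method": "arm_command", "body": {
  "travel": [
    [0.002, -0.0005, 0.0014],
    [0.002, -0.0005, 0.0014],
    [0.002, -0.0005, 0.0014]
  ],
  "delta_rot": [
    [0, 0, 0],
    [0, 0, 0],
    [0, 0, 0]
  ],
  "grip": 0.475
}}

```text
time_s: 18.27
tcp_pos: [0.6178, -0.205, 0.2667]
eef_rot: [-146.8, -0.1, -105.1]
contact_force: [-1.6, -0.1, 5.5]
gripper_width: 0.042
gripper_force: 9.6
```

```bash
python3 st.py
```

```text
t 18.275 pos grip mm [-8.27 -0.02  1.8 ] F grip [ 1.78 -0.54  5.4 ] mom [-0.185  1.103 -0.078] w 41.97 gf 9.5685554557258 [-1.4679e+02 -5.0000e-02 -1.0505e+02]
```

{"method": "arm_command", "body": {
  "travel": [
    [0.0022, -0.0006, 0.0015],
    [0.0022, -0.0006, 0.0015],
    [0.0022, -0.0006, 0.0015]
  ],
  "delta_rot": [
    [0, 0, 0],
    [0, 0, 0],
    [0, 0, 0]
  ],
  "grip": 0.445
}}

```text
time_s: 18.65
tcp_pos: [0.6188, -0.2053, 0.2674]
eef_rot: [-146.8, -0.1, -105.1]
contact_force: [-1.9, 0.1, 5.3]
gripper_width: 0.0394
gripper_force: 10.2
```

```bash
python3 st.py
```

```text
t 18.65 pos grip mm [-6.93 -0.04  1.84] F grip [ 1.38 -0.43  5.42] mom [-0.126  1.197 -0.081] w 39.39 gf 10.246253460645676 [-1.4679e+02 -5.0000e-02 -1.0505e+02]
```

{"method": "arm_command", "body": {
  "travel": [
    [0.0012, -0.0003, 0.0008],
    [0.0012, -0.0003, 0.0008],
    [0.0012, -0.0003, 0.0008]
  ],
  "delta_rot": [
    [0, 0, 0],
    [0, 0, 0],
    [0, 0, 0]
  ],
  "grip": 0.42
}}

```text
time_s: 19.02
tcp_pos: [0.6193, -0.2054, 0.2678]
eef_rot: [-146.8, -0.0, -105.1]
contact_force: [-2.1, 0.4, 5.5]
gripper_width: 0.0374
gripper_force: 22.0
```

```bash
python3 st.py
```

```text
t 19.025 pos grip mm [-6.31 -0.04  1.82] F grip [ 1.22 -0.13  5.83] mom [-0.083  1.42  -0.213] w 37.44 gf 21.98775976896286 [-1.4680e+02 -5.0000e-02 -1.0506e+02]
```

The force jumps to 22 N at 37.4 mm, so the trigger is fully home with only about 1 N net. Holding.

{"method": "arm_command", "body": {
  "travel": [
    [0, 0, 0],
    [0, 0, 0],
    [0, 0, 0],
    [0, 0, 0],
    [0, 0, 0],
    [0, 0, 0],
    [0, 0, 0],
    [0, 0, 0],
    [0, 0, 0],
    [0, 0, 0],
    [0, 0, 0],
    [0, 0, 0],
    [0, 0, 0],
    [0, 0, 0],
    [0, 0, 0],
    [0, 0, 0],
    [0, 0, 0],
    [0, 0, 0]
  ],
  "delta_rot": [
    [0, 0, 0],
    [0, 0, 0],
    [0, 0, 0],
    [0, 0, 0],
    [0, 0, 0],
    [0, 0, 0],
    [0, 0, 0],
    [0, 0, 0],
    [0, 0, 0],
    [0, 0, 0],
    [0, 0, 0],
    [0, 0, 0],
    [0, 0, 0],
    [0, 0, 0],
    [0, 0, 0],
    [0, 0, 0],
    [0, 0, 0],
    [0, 0, 0]
  ]
}}

```text
time_s: 21.28
tcp_pos: [0.6193, -0.2054, 0.2678]
eef_rot: [-146.8, -0.0, -105.1]
contact_force: [-1.9, 1.2, 5.3]
gripper_width: 0.0375
gripper_force: 22.0
```

```bash
python3 st.py
```

```text
t 21.275 pos grip mm [-6.29 -0.04  1.81] F grip [1.14 0.7  5.6 ] mom [-0.1    1.406 -0.265] w 37.47 gf 21.988288164138794 [-1.4680e+02 -5.0000e-02 -1.0506e+02]
```

Release the same way, mirrored, so the rear pad supports the grip while the spring unloads.

{"method": "arm_command", "body": {
  "travel": [
    [-0.0012, 0.0003, -0.0008],
    [-0.0012, 0.0003, -0.0008],
    [-0.0012, 0.0003, -0.0008]
  ],
  "delta_rot": [
    [0, 0, 0],
    [0, 0, 0],
    [0, 0, 0]
  ],
  "grip": 0.445
}}

```text
time_s: 21.65
tcp_pos: [0.6188, -0.2053, 0.2674]
eef_rot: [-146.8, -0.1, -105.1]
contact_force: [-1.7, -1.3, 5.4]
gripper_width: 0.0395
gripper_force: 10.1
```

```bash
python3 st.py
```

```text
t 21.65 pos grip mm [-6.96 -0.05  1.79] F grip [ 1.84 -1.65  5.24] mom [-0.389  0.938 -0.118] w 39.48 gf 10.089337974786758 [-1.4679e+02 -5.0000e-02 -1.0505e+02]
```

{"method": "arm_command", "body": {
  "travel": [
    [-0.0022, 0.0006, -0.0015],
    [-0.0022, 0.0006, -0.0015],
    [-0.0022, 0.0006, -0.0015]
  ],
  "delta_rot": [
    [0, 0, 0],
    [0, 0, 0],
    [0, 0, 0]
  ],
  "grip": 0.475
}}

```text
time_s: 22.02
tcp_pos: [0.6178, -0.205, 0.2667]
eef_rot: [-146.8, -0.0, -105.0]
contact_force: [1.1, -1.9, 3.3]
gripper_width: 0.042
gripper_force: 9.0
```

```bash
python3 st.py
```

```text
t 22.025 pos grip mm [-8.24  0.01  1.76] F grip [ 3.09 -1.58  1.92] mom [-0.787  0.283 -0.09 ] w 41.97 gf 8.97804604245311 [-1.4678e+02 -5.0000e-02 -1.0505e+02]
```

{"method": "arm_command", "body": {
  "travel": [
    [-0.002, 0.0005, -0.0014],
    [-0.002, 0.0005, -0.0014],
    [-0.002, 0.0005, -0.0014]
  ],
  "delta_rot": [
    [0, 0, 0],
    [0, 0, 0],
    [0, 0, 0]
  ],
  "grip": 0.505
}}

```text
time_s: 22.4
tcp_pos: [0.6168, -0.2046, 0.2659]
eef_rot: [-146.8, -0.0, -105.0]
contact_force: [2.8, -3.0, 3.8]
gripper_width: 0.0447
gripper_force: 8.4
```

{"method": "arm_command", "body": {
  "travel": [
    [-0.002, 0.0005, -0.0014],
    [-0.002, 0.0005, -0.0014],
    [-0.002, 0.0005, -0.0014]
  ],
  "delta_rot": [
    [0, 0, 0],
    [0, 0, 0],
    [0, 0, 0]
  ],
  "grip": 0.535
}}

```text
time_s: 22.78
tcp_pos: [0.6157, -0.2044, 0.2652]
eef_rot: [-146.8, -0.0, -105.0]
contact_force: [3.7, -2.8, 2.2]
gripper_width: 0.0469
gripper_force: 7.6
```

```bash
python3 st.py
```

```text
t 22.775 pos grip mm [-10.86   0.03   1.68] F grip [ 4.79 -1.77 -0.56] mom [-0.783 -0.053 -0.097] w 46.93 gf 7.5848851224873215 [-1.4679e+02 -5.0000e-02 -1.0504e+02]
```

{"method": "arm_command", "body": {
  "travel": [
    [-0.0021, 0.0006, -0.0014],
    [-0.0021, 0.0006, -0.0014],
    [-0.0021, 0.0006, -0.0014]
  ],
  "delta_rot": [
    [0, 0, 0],
    [0, 0, 0],
    [0, 0, 0]
  ],
  "grip": 0.565
}}

```text
time_s: 23.15
tcp_pos: [0.6147, -0.2041, 0.2644]
eef_rot: [-146.8, -0.0, -105.0]
contact_force: [3.1, -3.1, 2.2]
gripper_width: 0.0496
gripper_force: 6.8
```

{"method": "arm_command", "body": {
  "travel": [
    [-0.0021, 0.0006, -0.0014],
    [-0.0021, 0.0006, -0.0014],
    [-0.0021, 0.0006, -0.0014]
  ],
  "delta_rot": [
    [0, 0, 0],
    [0, 0, 0],
    [0, 0, 0]
  ],
  "grip": 0.595
}}

```text
time_s: 23.52
tcp_pos: [0.6136, -0.2038, 0.2637]
eef_rot: [-146.8, -0.1, -105.0]
contact_force: [3.5, -2.0, 2.0]
gripper_width: 0.0523
gripper_force: 6.0
```

```bash
python3 st.py
```

```text
t 23.525 pos grip mm [-13.56   0.07   1.71] F grip [ 4.38 -0.98 -0.49] mom [-0.713  0.025 -0.142] w 52.27 gf 5.9870902402326465 [-1.4680e+02 -5.0000e-02 -1.0504e+02]
```

{"method": "arm_command", "body": {
  "travel": [
    [-0.0018, 0.0005, -0.0012],
    [-0.0018, 0.0005, -0.0012],
    [-0.0018, 0.0005, -0.0012]
  ],
  "delta_rot": [
    [0, 0, 0],
    [0, 0, 0],
    [0, 0, 0]
  ],
  "grip": 0.63
}}

```text
time_s: 23.9
tcp_pos: [0.6124, -0.2035, 0.2629]
eef_rot: [-146.8, -0.1, -105.0]
contact_force: [-0.6, -0.9, 2.5]
gripper_width: 0.0549
gripper_force: 3.8
```

{"method": "arm_command", "body": {
  "travel": [
    [0, 0, 0],
    [0, 0, 0],
    [0, 0, 0],
    [0, 0, 0]
  ],
  "delta_rot": [
    [0, 0, 0],
    [0, 0, 0],
    [0, 0, 0],
    [0, 0, 0]
  ],
  "grip": 1
}}

```text
time_s: 24.4
tcp_pos: [0.6126, -0.2036, 0.263]
eef_rot: [-146.8, -0.1, -105.0]
contact_force: [-0.8, 0.4, 0.5]
gripper_width: 0.086
gripper_force: 0.0
```

```bash
python3 st.py
```

```text
t 24.4 pos grip mm [-14.75   0.02   1.64] F grip [-0.45  0.18  0.84] mom [ 0.039  1.893 -0.028] w 86.05 gf 0.0 [-1.4681e+02 -5.0000e-02 -1.0505e+02]
```

Free. I retract along the grip axis and check.

{"method": "arm_command", "body": {
  "travel": [
    [-0.02, 0.0054, 0.0317],
    [-0.053, 0.0142, 0.084],
    [-0.085, 0.0228, 0.1345],
    [-0.127, 0.034, 0.2],
    [-0.127, 0.034, 0.2],
    [-0.127, 0.034, 0.28],
    [-0.127, 0.034, 0.3],
    [-0.127, 0.034, 0.3]
  ],
  "delta_rot": [
    [0, 0, 0],
    [0, 0, 0],
    [0, 0, 0],
    [0, 0, 0],
    [0, 0, 0],
    [0, 0, 0],
    [0, 0, 0],
    [0, 0, 0]
  ]
}}

```text
time_s: 25.4
tcp_pos: [0.5495, -0.1865, 0.413]
eef_rot: [-146.8, -0.0, -105.1]
contact_force: [0.2, 0.2, -0.9]
gripper_width: 0.0876
gripper_force: 0.0
```

Run:
```python
from plant import r, viewer
import pickle;from h import *
d=pickle.load(open("cap0.pkl","rb"))
s=viewer.capture('side')
df=cv2.absdiff(s['img'],d['side']['img']).max(2)
print('gun diff',(df[75:125,225:300]>40).sum(),'trigger/grip',(df[30:80,245:292]>40).sum())
a=crop(d['side']['img'],235,30,120,140,3,10);b=crop(s['img'],235,30,120,140,3,10)
cv2.imwrite('pics/f.png',np.hstack([a,b]))
```

```text
gun diff 0 trigger/grip 0
```

View pics/f.png

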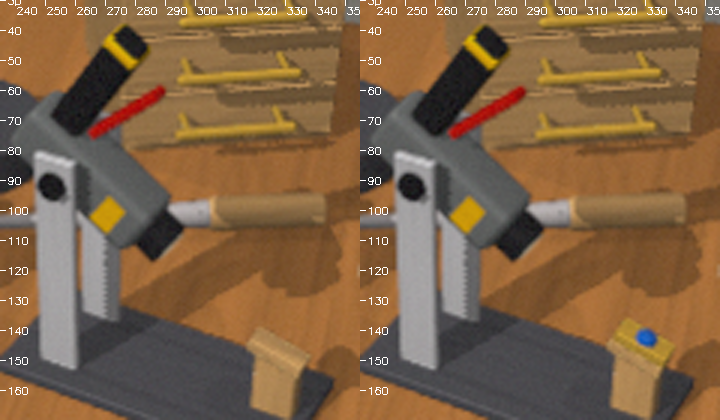

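The before and after views match: the gun has not moved, the trigger is back at rest at (289,60), and the blue brooch lies on the pin at (330,142).

```bash
python3 -c "from plant import close_job;print(close_job())"
```

```text
the job is handed in; nothing more can be done
None
```

I handed the job in: the blue brooch lies flat, stone up, on the bench pin; the trigger was held home for over two seconds and sprang back; and the gun's aim looks unchanged in the before and after camera views. The hand-in returned no verdict.

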